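Press the cover level into the bead case

ROBOT

A 7-joint arm with a two-finger parallel gripper is mounted at the origin on the work surface. World frame = base frame: x ahead of the robot, y to its left, z up, the work surface at z = 0. Lengths are in m, angles in rad, forces in N, time in s.
With the tool pointing down it reaches from about 0.4 to 0.85 m from the base axis. Payload 10.4 kg.
Tool frame: the origin (TCP) lies at the very end of the fingers, on their centre line; the grasp point (between the pads) lies 19 mm behind it; z points along the fingers, y is the line along which they close (so a half turn about z gives the same grasp; the last joint's range is limited). The gripper opens to 87 mm and grips with 3 to 60 N. Pads are 19 mm wide; open, the fingers measure 117 mm over their backs; the gripper's body (75 mm by 190 mm) begins 51 mm behind the grasp point.
Start: joints at [1.183, 0.332, -0.065, 1.46, 0.022, 1.35, -0.088], TCP at [0.223, -0.584, 0.186] pointing down, gripper open.
Joint ranges: [-2.6, 2.6], [-0.5, 2.12], [-1.47, 1.34], [0.16, 2.42], [-1.27, 4.41], [0.06, 2.06], [-2.6, 2.6]. Speed limits (rad/s): [2.22, 2.22, 2.79, 2.79, 3.14, 3.14, 3.14].

INTERFACE

Orientations are given as a unit quaternion [x, y, z, w].
In Python, from station import ctrl, imaging gives the robot as it stands.
- The arm moves only by the shell command python3 -m crank 'ROWS' [FORCE]. ROWS is text: rows parted by semicolons, each of 7 numbers parted by spaces: the turn, a rotation vector about the tool's x, y, z each as a share of 90 degrees, from -1 to 1, then the shift along the tool's x, y, z each as a share of 0.75 m, from -1 to 1, then the opening, from -1 (shut) to 1 (fully open). In form: rx ry rz tx ty tz claw; .... A call has 1 to 5 rows; each row is the pose to reach, as a shift and turn from the pose commanded when the call began, along the tool's axes at that moment; what a row does not reach only later rows make up. A row lasts 1/8 s, in which the tool goes at most 62.5 mm and 10.7 degrees, less where a joint would pass 70% of its speed; a pose out of reach is approached as far as the arm can. A call with a number of a shift or a turn outside -1 to 1 is refused whole. A call with a gripper value outside its range is refused whole. The fingers move at their own pace and stop on an object; FORCE is the grip in N (left out, the last holds). Time passes only in rows, so rows that repeat a pose let the fingers close. It gives the time, the measured TCP pose, the force, the opening and the grip force at its end, in the units of the state.
- ctrl.sense(): the state, without advancing time (a new reading comes with each control period).
- imaging.camera(name): name is "side" or "top" or "wrist"; returns a dict with "image" (400x640x3 uint8, red, green, blue), "depth" (400x640 float32, m along the optical axis (not along the pixel's ray), 0 where there is no reading), "mtx" (3x3 intrinsics, pixels), "rvec" (rotation vector, rad) and "tvec" (3), from world to camera coordinates, as OpenCV has them. Camera axes: x right, y down, z forward; pixel columns grow to the right and rows downward; lengths in m; the calibration is good to about 2 mm. A picture is of the moment at which its call begins.
- ctrl.hand_in(): hands the job in; it is judged then, once.
The state is a dict: "time": time; "joint_pos": joint angles; "qd": joint speeds; "tau": joint torques, N m; "tcp_pos": TCP position; "ee_rot": TCP orientation; "ft_force": force on the tool from outside, world axes, zero at the start; "wrist_torque": the same for the moment, N m; "finger_gap": finger opening in m; "gripper_force": force on a finger pad.
Only numpy, scipy, OpenCV 4.12 (cv2) and the standard library are available. Lean on these libraries where they do the work, as an engineer would, in place of code of your own. Each camera call takes 0.05 s, during which the arm holds its last target. There are 200 camera calls.

TASK

Take the plywood cover panel out of its rack, lay it down flat on the cork mat with its handle up and let go of it, then take it by the handle and place it in the opening of the bead case. Press it fully home on its four stiff corner feet so that it sits level and flush with the rim all round; push firmly but one end or corner at a time, never loading the case with more than about 45 N, because a harder shove breaks it. Do not disturb the vase, the cup or the black box, and leave the cover lying free.

Things in the scene. Friction and masses are not known exactly. Their poses are not given: they have to be found in the camera images.
- cover: Loose plywood panel 140 (x) x 90 (y) x 10 (z) mm, about 0.14 kg, with a handle bar centred on its top face. Origin: centre of the underside; z points out of the handle's face. It starts standing on a long edge in the rack: x level along the slot, y up (upper edge about 100 mm above the bench), handle out level towards the rack's -y side at half height. May lean up to 0.06 rad.
- cover_handle (a point): Centre of the top of the cover's solid wooden handle bar: 60 mm long along the cover's x, 14 mm wide (y), from 10 to 34 mm above the cover's underside.
- rack: Fixed wooden rack, base 170 (x) x 70 (y) x 10 mm. A 12.5 mm wide slot runs along x on its centre line between two pairs of cheeks at x = +-60 mm (22 mm long, 12 mm thick, up to 45 mm above the bench); the middle is open. Origin: centre of the underside.
- mat: Fixed cork mat, 190 x 190 x 3 mm, flat on the bench. Origin: centre of the underside.
- case: Fixed wooden bead case, 184 (x) x 134 (y) mm, rim top 28 mm above the bench. Its opening, 144 x 94 mm, is 10 mm deep down to a ledge at 18 mm round a lower bead tray; the cover fits either way round with 2 mm play each side and is flush when its underside is on the ledge. Breaks if the cover loads it with over 45 N. Origin: centre of the underside, z up.
- foot0 (a joint): Round rubber-topped foot, 16 mm across, in the case's opening at case x = 58, y = 35 mm. Value: how far it is pushed down (m); 0 = 6 mm above the ledge, 0.006 = level with the ledge; starts at 0 to 0.002. A stiff friction slide: moves only under about 10 N (both at one end 20 N, all four 40 N), does not spring back.
- foot1 (a joint): Round rubber-topped foot, 16 mm across, in the case's opening at case x = 58, y = -35 mm. Value: how far it is pushed down (m); 0 = 6 mm above the ledge, 0.006 = level with the ledge; starts at 0 to 0.002. A stiff friction slide: moves only under about 10 N (both at one end 20 N, all four 40 N), does not spring back.
- foot2 (a joint): Round rubber-topped foot, 16 mm across, in the case's opening at case x = -58, y = 35 mm. Value: how far it is pushed down (m); 0 = 6 mm above the ledge, 0.006 = level with the ledge; starts at 0 to 0.002. A stiff friction slide: moves only under about 10 N (both at one end 20 N, all four 40 N), does not spring back.
- foot3 (a joint): Round rubber-topped foot, 16 mm across, in the case's opening at case x = -58, y = -35 mm. Value: how far it is pushed down (m); 0 = 6 mm above the ledge, 0.006 = level with the ledge; starts at 0 to 0.002. A stiff friction slide: moves only under about 10 N (both at one end 20 N, all four 40 N), does not spring back.
- vase: Bystander: green glass vase, 60 mm across, 100 mm high, standing. Origin: centre of its foot.
- pot: Bystander: blue ceramic cup, 70 mm across, 80 mm high. Origin: centre of its foot.
- box: Bystander: open black trinket box, 90 x 120 x 30 mm. Origin: centre of the underside.

How it is judged:
By the outcome, as a careful person would: the job done as asked, in the order asked, and still so for the second after the job is handed in, with the robot touching nothing.
It also fails if it takes over 58 s, if anything falls off the work surface, if the arm or the gripper's body presses on something with over 40 N, if the wrist force passes 120 N, or if a joint passes its speed limit or range.

## Working session

There is one attempt and no reset: what is moved stays moved. The work goes in short steps, Python scripts to look and compute and a shell command to move; the robot and the scene stay as the last step left them, time stands still between calls to the robot, and variables do not carry over. Pictures are saved under pics/ and viewed, at most 10 in all, crops included, and the job is handed in when it is done.

```bash
ls; mkdir -p pics
python3 - <<'E'
from station import ctrl, imaging
import cv2,numpy as np
print(ctrl.sense())
for n in ("top","side"):
    c=imaging.camera(n); cv2.imwrite(f"pics/{n}0.png",c["image"][:,:,::-1]); np.savez(f"{n}0.npz",**c)
    R=cv2.Rodrigues(c["rvec"])[0]; print(n,-R.T@np.ravel(c["tvec"]),R[2],c["mtx"][0,0])
E
```

```text
pics
{'time': 0.0, 'joint_pos': array([ 1.183391  ,  0.33285296, -0.0647034 ,  1.46092588,  0.02161027,
        1.34991253, -0.08853683]), 'qd': array([-0.00017763,  0.00129202, -0.00022145, -0.00095306,  0.00089391,
        0.00065466,  0.00103731]), 'tau': array([-5.59122655e-04, -6.23267841e+01,  2.39430548e-02, -3.89892340e+01,
       -6.15460100e-02,  3.98046628e-02,  1.37589377e-04]), 'tcp_pos': array([ 0.22281442, -0.58346675,  0.18497318]), 'ee_rot': array([ 9.83411433e-01,  1.81387599e-01, -1.63717187e-04, -6.82022695e-04]), 'ft_force': array([ 0.13130922, -0.49129367, -0.57068852]), 'wrist_torque': array([ 0.03280725, -0.00192163, -0.00404297]), 'gripper_force': 0.0, 'finger_gap': 0.08682750407614563}
top [ 0.4754369  -0.01853381  0.81290111] [ 0.15923693 -0.00376366 -0.98723322] 363.9242664129042
side [ 0.42270346 -0.63160967  0.64297977] [ 0.20395373  0.73708764 -0.64428618] 394.51072047035905
```

View pics/top0.png

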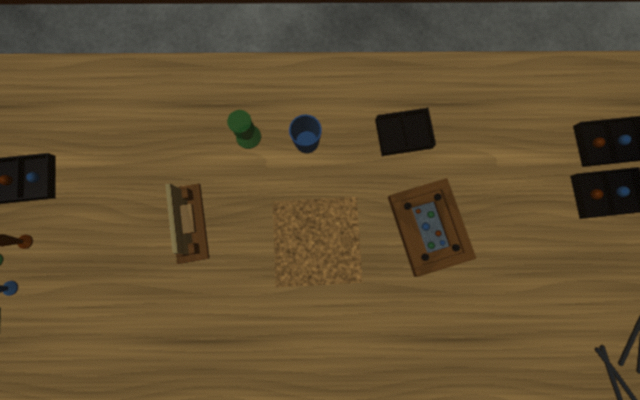

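View pics/side0.png

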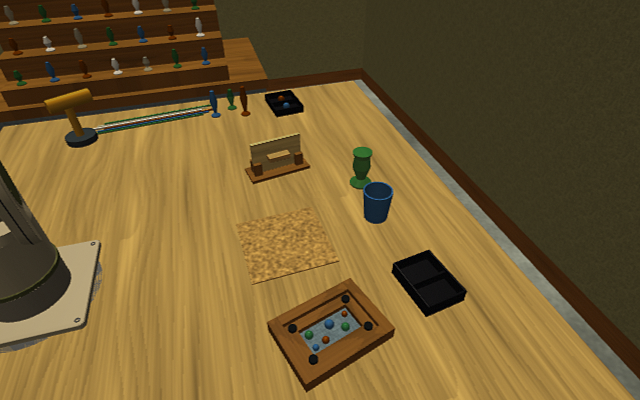

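The top view shows the rack with the cover at about (188,222), the mat at (317,242), the case at (432,228), and vase, cup and box along the row at y≈130. The handle faces image right (-y). The side view agrees. Next I measure from depth.

```bash
cat > h.py <<'E'
import numpy as np,cv2
from scipy.spatial.transform import Rotation as Rn
from station import ctrl, imaging
def pts(c):
    d=c["depth"]; v,u=np.mgrid[:d.shape[0],:d.shape[1]]; K=c["mtx"]
    P=np.stack([(u-K[0,2])*d/K[0,0],(v-K[1,2])*d/K[1,1],d],-1)
    R=cv2.Rodrigues(c["rvec"])[0]; W=(P-np.ravel(c["tvec"]))@R; W[d==0]=np.nan; return W
def rect(p):
    (cx,cy),(w,h),a=cv2.minAreaRect((p[:,:2]*1000).astype(np.float32))
    if w<h: w,h,a=h,w,a+90
    return np.round([cx,cy,w,h,(a+90)%180-90],1)
def rows(dp,drv=(0,0,0)):
    "world shift / world target rotation -> row numbers from the measured pose"
    s=ctrl.sense(); R=Rn.from_quat(s["ee_rot"]); return np.round(R.inv().apply(dp)/.75,4)
E
python3 - <<'E'
from h import *
for n in ("top","side"):
    c=np.load(f"{n}0.npz"); W=pts(c); Z=W[...,2]; hsv=cv2.cvtColor(c["image"],cv2.COLOR_RGB2HSV)
    def reg(x0,x1,y0,y1,z0,z1): 
        with np.errstate(all='ignore'): return (W[...,0]>x0)&(W[...,0]<x1)&(W[...,1]>y0)&(W[...,1]<y1)&(Z>z0)&(Z<z1)
    m=reg(.3,.8,-.5,.5,.012,.2); nl,L,st,ce=cv2.connectedComponentsWithStats(m.astype(np.uint8))
    print(n,"bench z",np.nanmedian(Z[reg(.3,.6,-.4,.4,-.02,.008)]))
    for i in range(1,nl):
        if st[i,4]>60:
            p=W[L==i]; print(st[i],rect(p),"z",np.percentile(p[:,2],[5,50,99]).round(4),"xyz med",np.median(p,0).round(3))
    if n=="top":
        for y0,y1,z0,z1,nm in ((.2,.5,.09,.115,"coveredge"),(.2,.5,.004,.0145,"rackbase"),(.2,.5,.05,.08,"mid"),(.2,.5,.035,.05,"cheek"),(-.4,-.1,.024,.034,"rim"),(-.4,-.1,.013,.021,"ledge")):
            p=W[reg(.3,.62,y0,y1,z0,z1)]; print(nm,len(p),rect(p),np.median(p,0).round(4)) if len(p)>5 else print(nm,len(p))
E
```

```text
top bench z 0.0011586664747626264
[227 110  31  36 729] [759.4 151.5  49.3  49.1 -20.9] z [0.0139 0.0994 0.103 ] xyz med [0.752 0.147 0.099]
[289 114  33  39 746] [747.2  16.1  68.5  68.1 -19.2] z [0.0179 0.0599 0.0824] xyz med [0.762 0.017 0.06 ]
[376 115  60  40 645] [ 763.9 -208.5  120.5   89.   -81.7] z [0.014  0.0272 0.0332] xyz med [ 0.745 -0.207  0.027]
[ 388  178   89   99 4298] [ 547.1 -256.4  184.4  136.    16.5] z [0.0172 0.0274 0.0318] xyz med [ 0.544 -0.259  0.027]
[ 165  183   35   74 1737] [563.3 268.6 152.1  42.7   4.1] z [0.0209 0.064  0.1022] xyz med [0.558 0.27  0.064]
coveredge 458 [555.7 277.7 130.5  11.6   9.5] [0.5541 0.2762 0.0999]
rackbase 958 [459.2 353.1 318.2 293.9   0.8] [0.5253 0.2563 0.0102]
mid 676 [557.4 262.2 129.6  29.    7.3] [0.5595 0.2658 0.0629]
cheek 196 [ 5.539e+02  2.662e+02  1.318e+02  3.600e+01 -5.000e-01] [0.5108 0.2663 0.045 ]
rim 2181 [ 547.  -256.4  184.1  136.    16.5] [ 0.5228 -0.2538  0.0288]
ledge 1552 [ 545.6 -246.3  180.5  115.3   16.5] [ 0.5412 -0.2577  0.0188]
side bench z 0.00017666658501759556
[ 250  132   54   45 1549] [559.3 268.3 145.5  48.2   3.8] z [0.0167 0.0617 0.1008] xyz med [0.555 0.272 0.062]
[ 352  147   42   74 1570] [752.6  78.3 193.8  67.1  84.1] z [0.0159 0.0619 0.1013] xyz med [0.749 0.043 0.062]
[ 393  250   68   63 1042] [ 762.6 -207.9  121.3   89.3  -82.1] z [0.0136 0.0241 0.0313] xyz med [ 0.745 -0.208  0.024]
[ 267  278  129  112 6086] [ 546.2 -255.   185.3  136.2   16.6] z [0.016  0.0262 0.0299] xyz med [ 0.54  -0.266  0.026]
[325 319  10  10  77] [ 546.8 -245.5   15.6   14.6  -45.8] z [0.0139 0.0195 0.0239] xyz med [ 0.546 -0.247  0.019]
[305 330   9   9  61] [ 505.9 -255.8   13.9   13.8  -51.8] z [0.014  0.0183 0.0218] xyz med [ 0.506 -0.257  0.018]
```

Run:
```python
from h import *
c=np.load("side0.npz"); W=pts(c); t=np.load("top0.npz"); T=pts(t)
def sel(W,x0,x1,y0,y1,z0,z1):
    with np.errstate(all='ignore'): return W[(W[...,0]>x0)&(W[...,0]<x1)&(W[...,1]>y0)&(W[...,1]<y1)&(W[...,2]>z0)&(W[...,2]<z1)]
# panel face above the handle, side view
p=sel(W,.49,.63,.22,.31,.07,.094)
A=np.c_[p[:,0],p[:,2],np.ones(len(p))]
w=np.ones(len(p),bool)
for _ in range(6):
    k=np.linalg.lstsq(A[w],p[w,1],rcond=None)[0]; r=p[:,1]-A@k; w=abs(r)<.003
print("face y=a x+b z+c",k.round(4),w.sum(),len(p),"yaw deg",np.degrees(np.arctan(k[0])),"xrange",p[w][:,0].min(),p[w][:,0].max())
for nm,V in (("side",W),("top",T)):
    q=sel(V,.45,.66,.2,.32,.03,.08); off=k[0]*q[:,0]+k[1]*q[:,2]+k[2]-q[:,1]
    yaw=np.arctan(k[0]); u=np.array([np.cos(yaw),np.sin(yaw)])
    h=q[(off>.012)&(off<.03)&(q[:,2]>.049)]; s=h[:,:2]@u
    print(nm,"handle n",len(h),"off",np.percentile(off[(off>.012)&(q[:,2]>.049)],[50,90,98]).round(4),"z",np.percentile(h[:,2],[2,50,98]).round(4),"s",np.percentile(s,[2,50,98]).round(4),"s mid world",)
    g=h[off[(off>.012)&(off<.03)&(q[:,2]>.049)]>.018]; print(rect(h), "xmid",(h[:,0].min()+h[:,0].max())/2)
    e=sel(V,.45,.66,.2,.32,.096,.106); print("edge",rect(e),e[:,0].min(),e[:,0].max(),np.polyfit(e[:,0],e[:,1],1))
q=sel(W,.45,.66,.18,.32,.006,.014); print("base",rect(q)); 
hs=cv2.cvtColor(t["image"],cv2.COLOR_RGB2HSV)
m=sel(T,.35,.62,-.12,.12,.0025,.008);print(len(m),rect(m))
print(T[225,280:360:20].round(3), T[242,317])
rgb=t["image"].astype(int); print(rgb[240:246,317],rgb[300:303,317])
```

```text
face y=a x+b z+c [0.1699 0.0227 0.1781] 353 385 yaw deg 9.64459167065493 xrange 0.4904338630095433 0.6286004482068359
side handle n 141 off [0.023  0.0253 0.0264] z [0.0498 0.0598 0.0636] s [0.5682 0.5957 0.6259] s mid world
[562.6 255.8  59.7  16.1  12. ] xmid 0.5623110702226365
edge [558.5 279.2 138.9  16.3   9.6] 0.4899221762320196 0.6267152201298669 [0.16597023 0.1850433 ]
top handle n 239 off [0.0205 0.0252 0.0258] z [0.0515 0.0622 0.0652] s [0.5695 0.5984 0.6272] s mid world
[563.9 256.3  59.5  14.    9.3] xmid 0.5637616380294539
edge [560.2 278.5 139.5  11.6   9.5] 0.49111142422462906 0.6295543923700685 [0.16503969 0.18543205]
base [557.9 273.7 172.2  70.2   5.6]
6765 [ 4.850e+02 -0.000e+00  2.677e+02  2.406e+02 -4.000e-01]
[[ 0.554  0.076  0.003]
 [ 0.553  0.031  0.004]
 [ 0.553 -0.014  0.003]
 [ 0.552 -0.058  0.007]] [nan nan nan]
[[ 93  71  40]
 [ 89  69  39]
 [ 95  70  40]
 [ 96  73  41]
 [101  78  43]
 [114  87  48]] [[120  96  56]
 [121  97  56]
 [123  97  58]]
```

Run:
```python
import cv2,numpy as np
a=cv2.imread("pics/side0.png")[115:200,225:335]; b=cv2.imread("pics/top0.png")[165:280,130:240]
a=cv2.resize(a,(440,340)); b=cv2.resize(b,(330,345))[:340]
cv2.imwrite("pics/c1.png",np.hstack([a,b]))
```

```text
(no output)
```

View pics/c1.png

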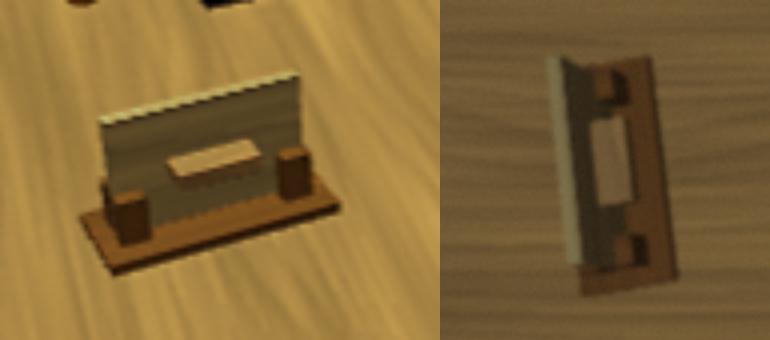

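```bash
cat >> h.py <<'E'
def tool(phi_deg, yaw_deg, lay=False):
    "y_tool along yaw; tool z pitched phi below horizontal, heading +90deg from yaw (or -90 if lay)"
    a=np.radians(yaw_deg); u=np.array([np.cos(a),np.sin(a),0]); g=np.array([-u[1],u[0],0])*(-1 if lay else 1)
    f=np.radians(phi_deg); z=np.cos(f)*g-np.sin(f)*np.array([0,0,1]); return np.c_[np.cross(u,z),u,z]
def go(p,R):
    s=ctrl.sense(); R0=Rn.from_quat(s["ee_rot"]); rv=(R0.inv()*Rn.from_matrix(R)).as_rotvec()/(np.pi/2)
    d=np.array(p)-s["tcp_pos"]; print("row",rv.round(4),(R0.inv().apply(d)/.75).round(4),"dist",np.linalg.norm(d).round(3))
E
python3 - <<'E'
from h import *
t=np.load("top0.npz"); R=cv2.Rodrigues(t["rvec"])[0]; K=t["mtx"]; C=-R.T@np.ravel(t["tvec"])
for u,v in ((274,199),(358,197),(362,285),(277,287)):
    d=R.T@np.linalg.inv(K)@[u,v,1]; print((C+d*(.003-C[2])/d[2]).round(3))
ps=9.6; n=np.array([.167,-.986,0]); face=np.array([.5595,.2744,0])
tip=face+.0115*n+[0,0,.043]; RT=tool(58,ps); print("tip",tip)
go([.4,-.1,.22],tool(90,ps)); go(tip-.1*RT[:,2],RT)
E
```

```text
[0.613 0.09  0.003]
[ 0.616 -0.1    0.003]
[ 0.422 -0.104  0.003]
[0.419 0.08  0.003]
tip [0.5614205 0.263061  0.043    ]
row [-7.000e-04 -5.000e-04 -8.745e-01] [ 0.4507 -0.5181 -0.046 ] dist 0.516
row [ 0.2431  0.2968 -0.8503] [ 0.8106 -0.8241  0.0773] dist 0.869
```

```bash
python3 -m crank '0 0 -0.8745 0.45 -0.518 -0.046 0.52; 0 0 -0.8745 0.45 -0.518 -0.046 0.52; 0 0 -0.8745 0.45 -0.518 -0.046 0.52; 0 0 -0.8745 0.45 -0.518 -0.046 0.52; 0 0 -0.8745 0.45 -0.518 -0.046 0.52' 40
python3 - <<'E'
from h import *
RT=tool(58,9.6); tip=np.array([.5614,.2631,.043]); go([.5,.1,.22],tool(90,9.6)); go(tip-.1*RT[:,2],RT); print(ctrl.sense()["joint_pos"].round(2))
E
```

```text
time: 0.72
tcp_pos: [0.3303, -0.289, 0.2066]
ee_rot: [0.794, 0.609, -0.0, 0.0]
ft_force: [0.6, -0.5, -0.5]
finger_gap: 0.0667
gripper_force: 0.0
row [-1.000e-04  2.000e-04 -2.738e-01] [ 0.5596  0.0839 -0.018 ] dist 0.425
row [ 0.0763  0.3502 -0.2666] [0.7267 0.1361 0.1048] dist 0.56
[ 0.99 -0.08 -0.35  1.87 -0.03  1.34  0.38]
```

```bash
python3 -m crank '0 0 -0.2738 0.56 0.084 -0.018 0.52; 0 0 -0.2738 0.56 0.084 -0.018 0.52; 0 0 -0.2738 0.56 0.084 -0.018 0.52; 0 0 -0.2738 0.56 0.084 -0.018 0.52; 0 0 -0.2738 0.56 0.084 -0.018 0.52'
python3 - <<'E'
from h import *
RT=tool(58,9.6); tip=np.array([.5614,.2631,.043]); go(tip-.1*RT[:,2],RT); print(ctrl.sense()["joint_pos"].round(2))
E
```

```text
time: 1.35
tcp_pos: [0.457, -0.0037, 0.2167]
ee_rot: [0.648, 0.762, -0.0, 0.0]
ft_force: [0.2, -0.6, -0.6]
finger_gap: 0.0658
gripper_force: 0.0
row [ 0.0013  0.356  -0.0039] [0.2582 0.195  0.1184] dist 0.258
[ 0.67 -0.03 -0.73  1.8  -0.02  1.36  0.1 ]
```

```bash
python3 -m crank '0 0.356 -0.004 0.258 0.195 0.118 0.52; 0 0.356 -0.004 0.258 0.195 0.118 0.52; 0 0.356 -0.004 0.258 0.195 0.118 0.52; 0 0.356 -0.004 0.258 0.195 0.118 0.52; 0 0.356 -0.004 0.258 0.195 0.118 0.52'
python3 - <<'E'
from h import *
RT=tool(58,9.6); tip=np.array([.5614,.2631,.043]); go(tip-.1*RT[:,2],RT); print(ctrl.sense()["joint_pos"].round(2))
E
```

```text
time: 1.98
tcp_pos: [0.5684, 0.2132, 0.1262]
ee_rot: [0.619, 0.735, 0.178, -0.213]
ft_force: [-0.9, 0.8, 0.9]
finger_gap: 0.0663
gripper_force: 0.0
row [-0.0024 -0.0029  0.0019] [-0.0018  0.0019 -0.0037] dist 0.003
[ 0.5   0.49 -0.76  1.63 -0.25  1.15  0.08]
```

```bash
python3 -m crank '0 0 0 0 0 0 0.52; 0 0 0 0 0 0 0.52'
python3 - <<'E'
from h import *
RT=tool(58,9.6); tip=np.array([.5614,.2631,.043]); go(tip-.1*RT[:,2],RT);go(tip,RT)
c=imaging.camera("wrist"); d=imaging.camera("side"); cv2.imwrite("pics/w1.png",np.hstack([cv2.resize(c["image"],(400,250)),cv2.resize(d["image"][60:260,160:480],(400,250))])[:,:,::-1])
E
```

```text
time: 2.22
tcp_pos: [0.5702, 0.2076, 0.1284]
ee_rot: [0.621, 0.734, 0.179, -0.209]
ft_force: [-0.5, -0.8, 0.6]
finger_gap: 0.0658
gripper_force: 0.0
row [0.0017 0.0004 0.    ] [0.0032 0.0008 0.0029] dist 0.003
row [0.0017 0.0004 0.    ] [0.0033 0.0004 0.1362] dist 0.102
```

View pics/w1.png

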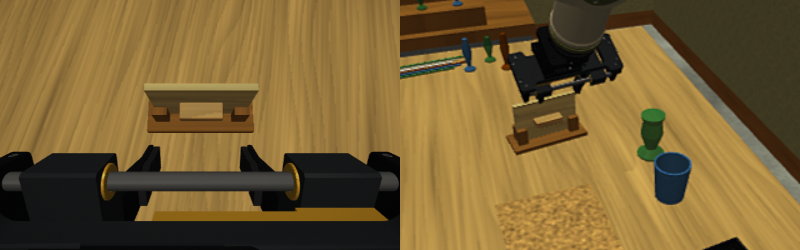

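The wrist view shows the handle at (201,111), centred between the fingers (147 and 252) and parallel to them. I'll go in.

```bash
python3 -m crank '0.0017 0 0 0.0033 0.0004 0.04 0.52; 0.0017 0 0 0.0033 0.0004 0.08 0.52; 0.0017 0 0 0.0033 0.0004 0.11 0.52; 0.0017 0 0 0.0033 0.0004 0.136 0.52; 0.0017 0 0 0.0033 0.0004 0.136 0.52'
python3 - <<'E'
from h import *
RT=tool(58,9.6); go([.5614,.2631,.043],RT)
E
```

```text
time: 2.95
tcp_pos: [0.5601, 0.2646, 0.0422]
ee_rot: [0.62, 0.735, 0.177, -0.212]
ft_force: [0.6, 0.2, 0.1]
finger_gap: 0.066
gripper_force: 0.0
row [-0.0018 -0.0005  0.0005] [-0.0014  0.0014 -0.0021] dist 0.002
```

```bash
python3 -m crank '0 0 0 0 0 0 -0.5; 0 0 0 0 0 0 -1; 0 0 0 0 0 0 -1; 0 0 0 0 0 0 -1; 0 0 0 0 0 0 -1' 40
python3 - <<'E'
from h import *
R=Rn.from_quat(ctrl.sense()["ee_rot"]); print((R.inv().apply([0,0,.14])/.75).round(4))
E
```

```text
time: 3.58
tcp_pos: [0.561, 0.2644, 0.043]
ee_rot: [0.62, 0.735, 0.178, -0.211]
ft_force: [-0.3, -0.0, 0.5]
finger_gap: 0.024
gripper_force: 0.0
[ 9.900e-02 -1.000e-04 -1.582e-01]
```

Run:
```python
from h import *
print(ctrl.sense()["finger_gap"])
c=imaging.camera("wrist"); d=imaging.camera("side"); cv2.imwrite("pics/w2.png",np.hstack([cv2.resize(c["image"][60:310,140:500],(400,278)),cv2.resize(d["image"][90:215,200:380],(400,278))])[:,:,::-1])
```

```text
0.023982024822378822
```

View pics/w2.png

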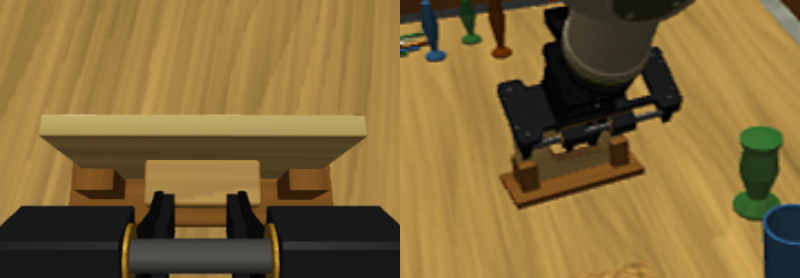

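The fingers sit just outside the handle's outer edge, with tips at (165,195) and (240,195) and the handle spanning rows 160-207. Measuring from the wrist depth.

Run:
```python
from h import *
s=ctrl.sense(); RT=Rn.from_quat(s["ee_rot"]).as_matrix(); print(s["tcp_pos"])
n=np.array([.167,-.986,0]);u=np.array([.986,.167,0]);face=np.array([.5595,.2744,0])
c=imaging.camera("wrist"); W=pts(c)
# crop px (x,y)-> full: 140+x*.9, 60+y*.9
for nm,(x,y) in dict(panelEdgeTop=(200,125),face=(200,148),hTop=(205,175),hTop2=(205,190),hOut=(205,202),tipL=(162,200),tipLend=(165,194),tipR=(240,200),fingL=(150,225)).items():
    p=W[int(60+y*.9),int(140+x*.9)]; q=p-face; print(nm,p.round(4),"s",(q@u).round(4),"off",(q@n).round(4),"tool",((p-s["tcp_pos"])@RT).round(4))
T=pts(imaging.camera("side")); 
with np.errstate(all='ignore'): e=T[(T[...,0]>.45)&(T[...,0]<.66)&(T[...,1]>.25)&(T[...,1]<.31)&(T[...,2]>.09)&(T[...,2]<.106)]
print(len(e),rect(e))
```

```text
[0.56095999 0.26445552 0.0429273 ]
panelEdgeTop [0.5587 0.2797 0.0999] s 0.0001 off -0.0053 tool [ 0.0432  0.0003 -0.0401]
face [0.5597 0.2741 0.0836] s 0.0001 off 0.0003 tool [ 0.0298  0.0003 -0.0293]
hTop [0.5632 0.2667 0.0619] s 0.0024 off 0.0082 tool [ 0.0116  0.0026 -0.0151]
hTop2 [0.5646 0.2586 0.0624] s 0.0024 off 0.0164 tool [ 0.005   0.0026 -0.0199]
hOut [0.5655 0.2531 0.0621] s 0.0024 off 0.022 tool [ 0.0001  0.0026 -0.0226]
tipL [0.544  0.2499 0.0627] s -0.0194 off 0.0216 tool [ 0.0007 -0.0192 -0.0228]
tipLend [0.5474 0.2505 0.0827] s -0.0159 off 0.0215 tool [ 0.0114 -0.0157 -0.0398]
tipR [0.5831 0.2568 0.0617] s 0.0203 off 0.0213 tool [ 0.0004  0.0205 -0.022 ]
fingL [0.5551 0.231  0.1613] s -0.0116 off 0.0421 tool [ 0.0357 -0.0115 -0.1174]
0 [0. 0. 0. 0. 0.]
```

Run:
```python
from h import *
s=ctrl.sense(); RT=Rn.from_quat(s["ee_rot"]).as_matrix(); print(s["finger_gap"],s["gripper_force"],s["time"])
pan=[]
for n in("side","wrist","top"):
    c=imaging.camera(n); W=pts(c); q=(W-s["tcp_pos"])@RT; dark=c["image"].max(-1)<60
    with np.errstate(all='ignore'): m=dark&(abs(q[...,0])<.03)&(abs(q[...,1])<.05)&(q[...,2]>-.065)&(q[...,2]<.02)
    p=q[m]; 
    if len(p): print(n,len(p),"lo",p.min(0).round(4),"hi",p.max(0).round(4)); p=p[np.argsort(-p[:,2])]; print(p[:12].round(4))
    im=c["image"]
    if n=="side": cv2.imwrite("pics/w3.png",cv2.resize(im[110:200,225:335],(770,630),interpolation=cv2.INTER_CUBIC)[:600,:,::-1])
```

```text
0.008610648087915212 0.0 3.775
side 29 lo [-0.0191 -0.013  -0.0496] hi [0.0266 0.05   0.0183]
[[-0.0162  0.0487  0.0183]
 [-0.0134  0.0498  0.0181]
 [-0.0191  0.0475  0.0181]
 [-0.0117  0.0499  0.015 ]
 [-0.0081  0.0482  0.0148]
 [ 0.0039  0.0497  0.0139]
 [-0.0029  0.05    0.0134]
 [ 0.0005  0.0481  0.0126]
 [-0.0061  0.0486  0.0126]
 [-0.0114  0.0489  0.0089]
 [ 0.0037  0.0483  0.0066]
 [-0.0031  0.0486  0.006 ]]
wrist 1231 lo [-0.0152 -0.0499 -0.065 ] hi [0.0123 0.05   0.02  ]
[[-0.0128 -0.0479  0.02  ]
 [-0.0149 -0.048   0.0198]
 [-0.0119 -0.0478  0.0196]
 [-0.014  -0.0479  0.0194]
 [-0.0146  0.0499  0.0192]
 [-0.0022 -0.0479  0.0192]
 [-0.0029 -0.0479  0.0191]
 [-0.0131 -0.0478  0.019 ]
 [-0.0094 -0.0482  0.019 ]
 [-0.005  -0.048   0.0189]
 [-0.0152 -0.0478  0.0188]
 [-0.0152 -0.0485  0.0187]]
top 234 lo [-0.0048 -0.0499 -0.0314] hi [0.0299 0.0497 0.0126]
[[ 0.0035 -0.0401  0.0126]
 [ 0.0032 -0.0359  0.0116]
 [ 0.0037 -0.0382  0.0107]
 [ 0.0044 -0.0445  0.0106]
 [ 0.0052 -0.0317  0.0097]
 [ 0.0048 -0.0274  0.0096]
 [ 0.0045 -0.0426  0.0092]
 [ 0.0061 -0.0382  0.0088]
 [ 0.0065 -0.0404  0.008 ]
 [ 0.007  -0.0446  0.008 ]
 [ 0.0062 -0.0362  0.0076]
 [ 0.006  -0.0341  0.0074]]
```

View pics/w3.png

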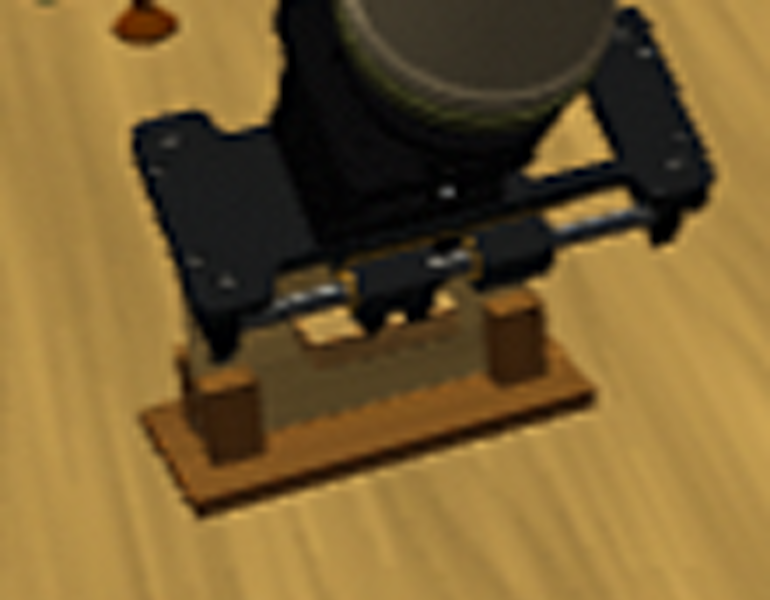

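The side view shows the finger ends near (375,330) and (415,320), still above the handle, so they end short of the reported TCP. I'll back off and measure the real tips.

```bash
python3 -m crank '0 0 0 0 0 -0.05 -0.5; 0 0 0 0 0 -0.13 -0.5; 0 0 0 0 0 -0.16 -0.5;0 0 0 0 0 -0.16 -0.5;0 0 0 0 0 -0.16 -0.5'
python3 - <<'E'
from h import *
s=ctrl.sense(); RT=Rn.from_quat(s["ee_rot"]).as_matrix(); print(s["finger_gap"])
for n in("side","top","wrist"):
    c=imaging.camera(n); W=pts(c); q=(W-s["tcp_pos"])@RT
    with np.errstate(all='ignore'): m=(abs(q[...,0])<.03)&(abs(q[...,1])<.06)&(q[...,2]>-.07)&(q[...,2]<.04)
    p=q[m]; print(n,len(p))
    for a in np.arange(-.07,.04,.01):
        k=p[(p[:,2]>=a)&(p[:,2]<a+.01)]
        if len(k): print(a.round(2),len(k),k.min(0).round(3),k.max(0).round(3))
    if n=="side": v,u=np.where(m); print(u.min(),u.max(),v.min(),v.max()); cv2.imwrite("pics/w4.png",cv2.resize(c["image"][60:200,220:360],(600,600),interpolation=cv2.INTER_CUBIC)[:,:,::-1])
E
```

```text
time: 4.55
tcp_pos: [0.5708, 0.2024, 0.1436]
ee_rot: [0.62, 0.735, 0.177, -0.212]
ft_force: [-0.1, -0.4, -0.4]
finger_gap: 0.0217
gripper_force: 0.0
0.021671950602392832
side 65
-0.07 15 [-0.011 -0.017 -0.07 ] [ 0.008  0.021 -0.06 ]
-0.06 19 [-0.011 -0.02  -0.059] [-0.002  0.02  -0.05 ]
-0.05 22 [-0.011 -0.02  -0.05 ] [-0.003  0.018 -0.04 ]
-0.04 9 [-0.012 -0.02  -0.039] [ 0.     0.017 -0.036]
279 299 119 136
top 15
-0.07 4 [ 0.005  0.012 -0.067] [ 0.008  0.012 -0.061]
-0.06 5 [ 0.002  0.011 -0.059] [ 0.005  0.012 -0.053]
-0.05 3 [-0.001  0.012 -0.046] [ 0.003  0.012 -0.044]
-0.04 3 [-0.002  0.011 -0.039] [ 0.011  0.017 -0.037]
wrist 1572
-0.07 599 [ 0.002 -0.022 -0.07 ] [ 0.012  0.022 -0.06 ]
-0.06 443 [-0.004 -0.019 -0.06 ] [ 0.012  0.02  -0.05 ]
-0.05 420 [-0.008 -0.019 -0.05 ] [ 0.012  0.02  -0.04 ]
-0.04 110 [ 0.005 -0.019 -0.04 ] [ 0.012  0.02  -0.035]
```

View pics/w4.png

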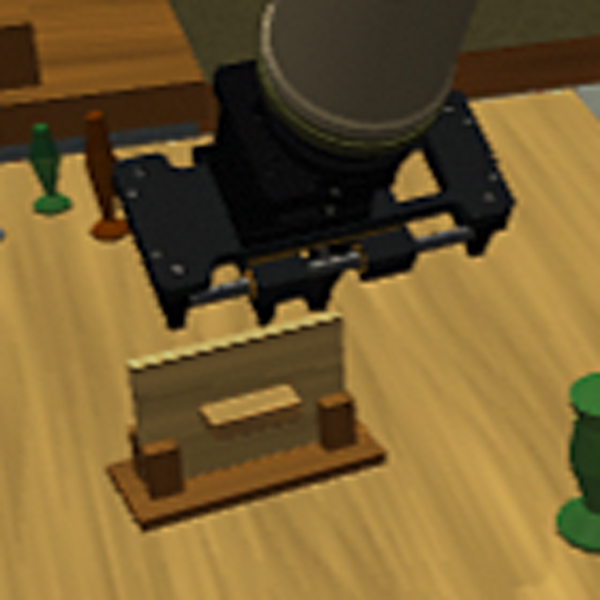

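Run:
```python
from h import *
s=ctrl.sense(); RT=Rn.from_quat(s["ee_rot"]).as_matrix()
P=[]
for n in("side","top","wrist"):
    W=pts(imaging.camera(n)); q=(W-s["tcp_pos"])@RT; q=q[W[...,2]>.11]; P.append(q[np.isfinite(q).all(1)])
p=np.vstack(P); p=p[(abs(p[:,0])<.08)&(abs(p[:,1])<.13)&(p[:,2]<.03)&(p[:,2]>-.2)]
for y in np.arange(-.12,.12,.01):
    k=p[(p[:,1]>=y)&(p[:,1]<y+.01)]
    if len(k): print(y.round(2),len(k),"zmax",np.sort(k[:,2])[-3:].round(3),"x at front",k[k[:,2]>k[:,2].max()-.015][:,0].min().round(3),k[k[:,2]>k[:,2].max()-.015][:,0].max().round(3))
```

```text
-0.1 284 zmax [-0.13  -0.13  -0.129] x at front -0.037 0.038
-0.09 852 zmax [-0.107 -0.107 -0.106] x at front -0.038 0.038
-0.08 6302 zmax [-0.107 -0.107 -0.107] x at front -0.037 0.038
-0.07 2290 zmax [-0.118 -0.118 -0.118] x at front -0.033 0.034
-0.06 4001 zmax [-0.118 -0.118 -0.118] x at front -0.033 0.034
-0.05 4428 zmax [-0.111 -0.111 -0.111] x at front -0.039 0.039
-0.04 7150 zmax [-0.111 -0.111 -0.111] x at front -0.038 0.039
-0.03 7223 zmax [-0.051 -0.048 -0.047] x at front -0.011 -0.006
-0.02 8407 zmax [-0.037 -0.037 -0.037] x at front -0.012 0.012
-0.01 4582 zmax [-0.04  -0.04  -0.039] x at front -0.008 0.01
-0.0 4498 zmax [-0.118 -0.089 -0.081] x at front -0.007 -0.002
0.01 8099 zmax [-0.036 -0.036 -0.036] x at front -0.011 0.012
0.02 7339 zmax [-0.041 -0.041 -0.041] x at front 0.011 0.012
0.03 7204 zmax [-0.112 -0.111 -0.111] x at front -0.039 0.039
0.04 4636 zmax [-0.112 -0.112 -0.108] x at front -0.037 0.039
0.05 3697 zmax [-0.118 -0.118 -0.118] x at front -0.032 0.034
0.06 2256 zmax [-0.118 -0.118 -0.118] x at front -0.033 0.034
0.07 4871 zmax [-0.107 -0.107 -0.106] x at front -0.038 0.038
0.08 1991 zmax [-0.107 -0.107 -0.106] x at front -0.037 0.038
0.09 174 zmax [-0.133 -0.13  -0.129] x at front -0.037 0.037
```

```bash
cat >> h.py <<'E'
L=.036  # reported TCP lies this far beyond the real finger ends
def tip():
    s=ctrl.sense(); return s["tcp_pos"]-L*Rn.from_quat(s["ee_rot"]).as_matrix()[:,2]
def got(p,R): print("tip now",tip().round(4)); go(np.array(p)+L*R[:,2],R)
E
python3 - <<'E'
from h import *
n=np.array([.167,-.986,0]); t=np.array([.5595,.2744,0])+.0125*n+[0,0,.041]; print(t); got(t,tool(58,9.6))
E
```

```text
[0.5615875 0.262075  0.041    ]
tip now [0.5746 0.1834 0.1746]
row [-0.0014 -0.0006  0.0007] [-0.0045  0.001   0.2075] dist 0.156
```

```bash
python3 -m crank '0 0 0 -0.0045 0.001 0.02 0.52; 0 0 0 -0.0045 0.001 0.05 0.52; 0 0 0 -0.0045 0.001 0.08 0.52; 0 0 0 -0.0045 0.001 0.1 0.52; 0 0 0 -0.0045 0.001 0.11 0.52'
python3 - <<'E'
from h import *
got([.5616,.2621,.041],tool(58,9.6))
E
```

```text
time: 5.48
tcp_pos: [0.5649, 0.2428, 0.0719]
ee_rot: [0.62, 0.735, 0.177, -0.212]
ft_force: [-0.9, -0.5, 0.1]
finger_gap: 0.0622
gripper_force: 0.0
tip now [0.5682 0.2239 0.1024]
row [-0.0016 -0.0006  0.0006] [0.0002 0.0002 0.0968] dist 0.073
```

```bash
python3 -m crank '0 0 0 0 0 0 0.52; 0 0 0 0 0 0.03 0.52; 0 0 0 0 0 0.06 0.52; 0 0 0 0 0 0.085 0.52; 0 0 0 0 0 0.097 0.52'
python3 - <<'E'
from h import *
got([.5616,.2621,.041],tool(58,9.6))
E
```

```text
time: 6.1
tcp_pos: [0.5588, 0.2806, 0.0107]
ee_rot: [0.62, 0.735, 0.178, -0.211]
ft_force: [-0.3, -0.2, 0.3]
finger_gap: 0.066
gripper_force: 0.0
tip now [0.562  0.2618 0.0412]
row [-0.0011 -0.0005  0.0006] [ 0.0003 -0.0004  0.0005] dist 0.001
```

```bash
python3 -m crank '0 0 0 0 0 0 -1; 0 0 0 0 0 0 -1; 0 0 0 0 0 0 -1' 45
python3 - <<'E'
from h import *
R=Rn.from_quat(ctrl.sense()["ee_rot"]); print((R.inv().apply([0,0,.14])/.75).round(4))
E
```

```text
time: 6.48
tcp_pos: [0.5595, 0.2797, 0.0116]
ee_rot: [0.62, 0.734, 0.178, -0.211]
ft_force: [-0.1, 0.1, -1.2]
finger_gap: 0.0592
gripper_force: 45.0
[ 0.099   0.     -0.1583]
```

Gripped at 59 mm, which matches the handle length. Lifting 140 mm.

```bash
python3 -m crank '0 0 0 0.014 0 -0.0226 -1; 0 0 0 0.042 0 -0.068 -1; 0 0 0 0.07 0 -0.113 -1; 0 0 0 0.099 0 -0.158 -1; 0 0 0 0.099 0 -0.158 -1'
python3 - <<'E'
from h import *
# tool->cover: grasp (world at grasp): tip off 12.5 from face, z .041(cover y=-.014 from handle centre)
# lay target: cover underside centre at mat centre; cover x along yaw 9.6, lay pitch 32
def laytip(cx,cy,h,yaw,pitch_err=0):
    a=np.radians(yaw); g=np.array([-np.sin(a),np.cos(a),0])   # cover y after laying
    return np.array([cx,cy,h])+g*(-.014)+[0,0,.0225]
for h in(.10,.008):
    t=laytip(.5175,-.009,h,0); print(t); got(t,tool(32,0,True))
E
```

```text
time: 7.1
tcp_pos: [0.5608, 0.2813, 0.1559]
ee_rot: [0.619, 0.735, 0.18, -0.209]
ft_force: [0.8, -0.4, -1.9]
finger_gap: 0.0597
gripper_force: 45.0
[ 0.5175 -0.023   0.1225]
tip now [0.5639 0.2624 0.1864]
row [ 0.0312 -0.9978  0.1155] [-0.4016 -0.1326 -0.1694] dist 0.342
[ 0.5175 -0.023   0.0305]
tip now [0.5639 0.2624 0.1864]
row [ 0.0312 -0.9978  0.1155] [-0.4666 -0.1333 -0.0654] dist 0.367
```

```bash
python3 -m crank '0.0312 -0.998 0.1155 -0.4016 -0.1326 -0.1694 -1; 0.0312 -0.998 0.1155 -0.4016 -0.1326 -0.1694 -1; 0.0312 -0.998 0.1155 -0.4016 -0.1326 -0.1694 -1; 0.0312 -0.998 0.1155 -0.4016 -0.1326 -0.1694 -1; 0.0312 -0.998 0.1155 -0.4016 -0.1326 -0.1694 -1'
python3 - <<'E'
from h import *
got([.5175,-.023,.1225],tool(32,0,True)); print(ctrl.sense()["joint_pos"].round(2))
E
```

```text
time: 7.72
tcp_pos: [0.5192, -0.0275, 0.1047]
ee_rot: [0.668, 0.72, -0.142, 0.126]
ft_force: [-0.7, 0.6, -2.6]
finger_gap: 0.0596
gripper_force: 45.0
tip now [ 0.5195 -0.014   0.1381]
row [ 0.0104 -0.4013  0.0483] [-0.0314 -0.0045  0.0145] dist 0.026
[ 0.18  0.28 -0.55  1.81  0.52  1.29 -0.49]
```

```bash
python3 -m crank '0.0104 -0.4013 0.0483 -0.0314 -0.0045 0.0145 -1; 0.0104 -0.4013 0.0483 -0.0314 -0.0045 0.0145 -1; 0.0104 -0.4013 0.0483 -0.0314 -0.0045 0.0145 -1; 0.0104 -0.4013 0.0483 -0.0314 -0.0045 0.0145 -1; 0.0104 -0.4013 0.0483 -0.0314 -0.0045 0.0145 -1'
python3 - <<'E'
from h import *
got([.5175,-.023,.1225],tool(32,0,True)); print(ctrl.sense()["joint_pos"].round(2))
W=pts(imaging.camera("top")); 
with np.errstate(all='ignore'): p=W[(W[...,0]>.4)&(W[...,0]<.64)&(W[...,1]>-.12)&(W[...,1]<.02)&(W[...,2]>.08)&(W[...,2]<.125)]
print(len(p),rect(p)); A=np.c_[p[:,:2]-[.5175,-.023],np.ones(len(p))]; w=np.ones(len(p),bool)
for _ in range(8): k=np.linalg.lstsq(A[w],p[w,2],rcond=None)[0]; w=abs(p[:,2]-A@k)<.003
print(k.round(4),w.sum(),rect(p[w]))
E
```

```text
time: 8.35
tcp_pos: [0.5167, -0.0508, 0.1006]
ee_rot: [0.618, 0.621, -0.342, 0.339]
ft_force: [-0.6, -0.8, -1.6]
finger_gap: 0.0594
gripper_force: 45.0
tip now [ 0.5168 -0.0204  0.1199]
row [-0.0007 -0.0038  0.0042] [-0.0051  0.001   0.0011] dist 0.004
[-0.19  0.59 -0.47  1.77  0.96  1.69 -1.01]
2159 [ 5.172e+02 -1.680e+01  1.392e+02  7.110e+01  2.000e-01]
[-0.0011  0.0032  0.1073] 2126 [ 5.172e+02 -1.680e+01  1.392e+02  7.110e+01  2.000e-01]
```

Run:
```python
from h import *
R=Rn.from_quat(ctrl.sense()["ee_rot"]); print((R.inv().apply([0,0,-.090])/.75).round(4),(R.inv().apply([0,0,-.001])/.75).round(5))
```

```text
[0.1013 0.0005 0.0643] [1.13e-03 1.00e-05 7.10e-04]
```

```bash
python3 -m crank '0 0 0 0.035 0 0.022 -1; 0 0 0 0.07 0 0.044 -1; 0 0 0 0.09 0 0.057 -1; 0 0 0 0.1 0 0.0635 -1; 0 0 0 0.1 0 0.0635 -1'
python3 -m crank '0 0 0 0.0011 0 0.0007 -1; 0 0 0 0.0023 0 0.0014 -1; 0 0 0 0.0034 0 0.0021 -1; 0 0 0 0.0034 0 0.0021 -1'
python3 -c "
from h import *
print(tip())"
```

```text
time: 9.02
tcp_pos: [0.5173, -0.0523, 0.0136]
ee_rot: [0.619, 0.62, -0.342, 0.34]
ft_force: [-0.1, -0.1, -0.5]
finger_gap: 0.0595
gripper_force: 45.0
time: 9.52
tcp_pos: [0.5171, -0.0521, 0.0104]
ee_rot: [0.619, 0.62, -0.342, 0.34]
ft_force: [0.0, 0.3, -0.3]
finger_gap: 0.0595
gripper_force: 45.0
[ 0.51717688 -0.02164794  0.02960697]
```

```bash
python3 -m crank '0 0 0 0.0011 0 0.0007 -1; 0 0 0 0.0023 0 0.0014 -1; 0 0 0 0.0034 0 0.0021 -1; 0 0 0 0.0034 0 0.0021 -1'
python3 - <<'E'
from h import *
W=pts(imaging.camera("top")); 
with np.errstate(all='ignore'): p=W[(W[...,0]>.44)&(W[...,0]<.6)&(W[...,1]>-.06)&(W[...,1]<.0)&(W[...,2]>.009)&(W[...,2]<.022)]
print(len(p),rect(p),np.median(p,0))
E
```

```text
time: 10.02
tcp_pos: [0.517, -0.0521, 0.0072]
ee_rot: [0.619, 0.62, -0.342, 0.34]
ft_force: [0.9, -0.8, -1.3]
finger_gap: 0.0594
gripper_force: 45.0
1306 [ 5.179e+02 -2.700e+01  1.397e+02  5.330e+01 -2.000e-01] [ 0.51676536 -0.03152775  0.01391063]
```

```bash
python3 -m crank '0 0 0 0.0008 0 0.0005 -1; 0 0 0 0.0016 0 0.001 -1; 0 0 0 0.0016 0 0.001 -1'
```

```text
time: 10.45
tcp_pos: [0.5171, -0.0521, 0.007]
ee_rot: [0.619, 0.62, -0.342, 0.341]
ft_force: [-2.0, 3.2, 8.6]
finger_gap: 0.0596
gripper_force: 45.0
```

```bash
python3 -m crank '0 0 0 0 0 0 0.8; 0 0 0 0 0 0 0.8; 0 0 0 0 0 0 0.8'
python3 -m crank '0 0 0 0 0 -0.02 0.8; 0 0 0 0 0 -0.08 0.8; 0 0 0 -0.05 0 -0.15 0.8; 0 0 0 -0.1 0 -0.2 0.8; 0 0 0 -0.12 0 -0.22 0.8'
python3 - <<'E'
from h import *
got([.5175,-.009,.16],tool(90,0))
c=imaging.camera("top"); W=pts(c)
with np.errstate(all='ignore'): p=W[(W[...,0]>.40)&(W[...,0]<.64)&(W[...,1]>-.12)&(W[...,1]<.1)&(W[...,2]>.009)&(W[...,2]<.045)]
print(len(p),rect(p),np.median(p,0))
E
```

```text
time: 10.82
tcp_pos: [0.5171, -0.0522, 0.0057]
ee_rot: [0.619, 0.62, -0.342, 0.34]
ft_force: [0.2, -0.1, -0.9]
finger_gap: 0.0764
gripper_force: 0.0
time: 11.45
tcp_pos: [0.5181, 0.0418, 0.1733]
ee_rot: [0.619, 0.62, -0.34, 0.341]
ft_force: [1.2, -0.5, -0.2]
finger_gap: 0.0782
gripper_force: 0.0
tip now [0.518  0.0721 0.1927]
row [0.0011 0.6389 0.001 ] [ 0.0191 -0.001   0.0924] dist 0.071
2641 [514.9   9.6 146.8 125.4  -0.8] [ 0.51688149 -0.00944723  0.01389341]
```

```bash
python3 -m crank '0 0.639 0 0.019 0 0.0924 0.8; 0 0.639 0 0.019 0 0.0924 0.8; 0 0.639 0 0.019 0 0.0924 0.8; 0 0.639 0 0.019 0 0.0924 0.8; 0 0.639 0 0.019 0 0.0924 0.8'
python3 - <<'E'
from h import *
P=[]
for n in("wrist","side"):
    W=pts(imaging.camera(n))
    with np.errstate(all='ignore'): p=W[(W[...,0]>.42)&(W[...,0]<.62)&(W[...,1]>-.08)&(W[...,1]<.07)&(W[...,2]>.008)&(W[...,2]<.05)]
    h=p[p[:,2]>.032]; f=p[p[:,2]<.032]; print(n,len(p),"panel",rect(f),np.median(f,0)[2],"handle",rect(h),np.median(h,0)[2])
got([.5175,-.009,.016],tool(90,0))
E
```

```text
time: 12.12
tcp_pos: [0.5178, -0.0114, 0.1216]
ee_rot: [0.707, 0.707, -0.023, 0.022]
ft_force: [-0.5, -0.4, 0.3]
finger_gap: 0.0785
gripper_force: 0.0
wrist 14450 panel [ 5.178e+02 -7.700e+00  1.401e+02  9.040e+01  2.000e-01] 0.013196129253161439 handle [ 5.176e+02 -7.400e+00  5.940e+01  1.390e+01  1.000e-01] 0.037007138960439244
side 1871 panel [ 5.169e+02 -8.400e+00  1.400e+02  9.320e+01  2.000e-01] 0.012966465465959046 handle [517.   -9.   59.8  17.1  -0.6] 0.03631280293088497
tip now [ 0.5176 -0.0158  0.1572]
row [-0.0015  0.042  -0.007 ] [0.0246 0.0002 0.1871] dist 0.142
```

```bash
python3 - <<'E'
from h import *
got([.5176,-.0077,.060],tool(90,.2))
E
python3 -m crank '0 0.042 -0.005 0.019 0 0.06 0.8; 0 0.042 -0.005 0.019 0 0.12 0.8; 0 0.042 -0.005 0.019 0 0.13 0.8;0 0.042 -0.005 0.019 0 0.13 0.8'
python3 - <<'E'
from h import *
got([.5176,-.0077,.016],tool(90,.2))
E
```

```text
tip now [ 0.5176 -0.0158  0.1572]
row [-0.0015  0.042  -0.0092] [0.0225 0.0002 0.1285] dist 0.098
time: 12.72
tcp_pos: [0.5171, -0.0035, 0.0231]
ee_rot: [0.704, 0.71, -0.002, -0.0]
ft_force: [0.4, -0.8, 0.7]
finger_gap: 0.0784
gripper_force: 0.0
tip now [ 0.5172 -0.0033  0.0591]
row [-0.0025  0.0019  0.0036] [-0.0055  0.0008  0.0575] dist 0.043
```

```bash
python3 -m crank '-0.002 0.002 0.003 -0.005 0.0005 0.02 0.8; -0.002 0.002 0.003 -0.005 0.0005 0.04 0.8; -0.002 0.002 0.003 -0.005 0.0005 0.05 0.8;-0.002 0.002 0.003 -0.005 0.0005 0.056 0.8; -0.002 0.002 0.003 -0.005 0.0005 0.056 0.8'
python3 - <<'E'
from h import *
got([.5176,-.0077,.016],tool(90,.2))
E
python3 -m crank '0 0 0 0 0 0 -1;0 0 0 0 0 0 -1;0 0 0 0 0 0 -1;0 0 0 0 0 0 -1' 40
```

```text
time: 13.35
tcp_pos: [0.5173, -0.008, -0.0194]
ee_rot: [0.706, 0.708, -0.0, -0.0]
ft_force: [-1.0, -0.0, 0.8]
finger_gap: 0.0781
gripper_force: 0.0
tip now [ 0.5173 -0.008   0.0166]
row [-0.0002 -0.0001  0.0001] [0.0004 0.0004 0.0009] dist 0.001
time: 13.85
tcp_pos: [0.5176, -0.0082, -0.0189]
ee_rot: [0.706, 0.708, 0.0, 0.0]
ft_force: [-0.3, -0.0, 2.9]
finger_gap: 0.0599
gripper_force: 40.0
```

```bash
python3 -m crank '0 0 0 0 0 -0.03 -1;0 0 0 0 0 -0.08 -1;0 0 0 0 0 -0.12 -1;0 0 0 0 0 -0.12 -1'
python3 - <<'E'
from h import *
for n in("top","side"):
    W=pts(np.load(f"{n}0.npz"))
    with np.errstate(all='ignore'): m=(W[...,0]>.4)&(W[...,0]<.7)&(W[...,1]>-.4)&(W[...,1]<-.1)
    for z in (.016,.023):
        p=W[m&(W[...,2]>z)&(W[...,2]<.034)]; print(n,z,rect(p))
    # inner hole: rays on plane z=.028 of the hole contour
    a=np.radians(16.5);u=np.array([np.cos(a),np.sin(a)]);v=np.array([-u[1],u[0]])
    q=W[m&(W[...,2]>.0255)][:,:2]-[.5467,-.2557]; s,t=q@u,q@v
    k=abs(t)<.03; print("x inner",s[k&(s>0)].min(),s[k&(s<0)].max(),"outer",s.max(),s.min()); k=abs(s)<.05; print("y inner",t[k&(t>0)].min(),t[k&(t<0)].max(),"outer",t.max(),t.min())
got([.5467,-.2557,.10],tool(90,16.5))
P=[]
c=imaging.camera("top");W=pts(c)
with np.errstate(all='ignore'): p=W[(W[...,2]>.085)&(W[...,2]<.125)&(abs(W[...,0]-.517)<.1)&(abs(W[...,1])<.07)]
print(len(p),rect(p),np.median(p,0))
E
```

```text
time: 14.35
tcp_pos: [0.5189, -0.0081, 0.0728]
ee_rot: [0.706, 0.708, 0.001, 0.002]
ft_force: [0.0, 1.3, -1.4]
finger_gap: 0.0594
gripper_force: 40.0
top 0.016 [ 547.1 -256.4  184.4  136.    16.5]
top 0.023 [ 547.1 -256.4  184.4  136.    16.5]
x inner 0.005367612274006959 -0.056045800085740026 outer 0.09240050330663412 -0.09198501736009794
y inner 0.008573289128298231 -0.04664475027310255 outer 0.06718384876106004 -0.06878212664329028
side 0.016 [ 546.2 -254.9  185.3  136.1   16.6]
side 0.023 [ 546.3 -254.8  185.   136.1   16.6]
x inner 0.07087902392387513 -0.07186259820374914 outer 0.0922263436264966 -0.09257475320005826
y inner 0.0459892646533922 -0.04574627247681353 outer 0.06892583348011642 -0.06716250832694971
tip now [ 0.5188 -0.0081  0.1088]
row [ 0.0024  0.0007 -0.1812] [-0.3302  0.0359  0.0121] dist 0.249
0 [0. 0. 0. 0. 0.] [nan nan nan]
  return _methods._mean(a, axis=axis, dtype=dtype,
  ret = um.true_divide(
```

```bash
python3 -m crank '0.002 0 -0.181 -0.33 0.0355 0.0121 -1;0.002 0 -0.181 -0.33 0.0355 0.0121 -1;0.002 0 -0.181 -0.33 0.0355 0.0121 -1;0.002 0 -0.181 -0.33 0.0355 0.0121 -1;0.002 0 -0.181 -0.33 0.0355 0.0121 -1'
python3 - <<'E'
from h import *
a=np.radians(16.5);u=np.array([np.cos(a),np.sin(a)]);v=np.array([-u[1],u[0]])
for n in("side","top"):
    W=pts(imaging.camera(n))
    with np.errstate(all='ignore'): p=W[(W[...,2]>.065)&(W[...,2]<.112)&(np.hypot(W[...,0]-.5467,W[...,1]+.2557)<.1)]
    q=p[:,:2]-[.5467,-.2557]; print(n,len(p)); 
    if len(p):
        print(rect(p),"s",(q@u).min(),(q@u).max(),"t",(q@v).min(),(q@v).max(),"z",np.percentile(p[:,2],[2,20,50,80,98]).round(4))
        f=p[abs(p[:,2]-np.median(p[:,2]))<.006]; g=f[:,:2]-[.5467,-.2557]; k=np.linalg.lstsq(np.c_[g@u,g@v,np.ones(len(f))],f[:,2],rcond=None)[0]; print("plane",k.round(4))
got([.5467,-.2557,.10],tool(90,16.5))
E
```

```text
time: 15.02
tcp_pos: [0.5424, -0.2615, 0.0591]
ee_rot: [0.602, 0.799, -0.002, -0.002]
ft_force: [-0.1, 0.6, -0.8]
finger_gap: 0.0596
gripper_force: 40.0
side 2910
[ 542.7 -261.5  141.1   91.1   15.7] s -0.07619046054247836 0.06450396518941667 t -0.05019192111474564 0.042109543883141795 z [0.0838 0.0896 0.0907 0.0918 0.1084]
plane [-0.0035  0.0106  0.0907]
top 1475
[ 543.9 -258.4  139.9   89.9   16. ] s -0.07324414300097204 0.06679631628889247 t -0.047037339733431396 0.043439333643487024 z [0.0857 0.0911 0.0923 0.0935 0.1015]
plane [-0.0062 -0.011   0.0925]
tip now [ 0.5439 -0.2559  0.0958]
row [-0.0033 -0.0017 -0.0012] [-0.0009  0.0038 -0.0057] dist 0.005
```

```bash
cat >> h.py <<'E'
def cover(zlo,zhi):
    a=np.radians(16.5);u=np.array([np.cos(a),np.sin(a)]);v=np.array([-u[1],u[0]])
    for n,cc in(("side",[.54625,-.2549]),("top",[.5471,-.2564])):
        W=pts(imaging.camera(n))
        with np.errstate(all='ignore'): p=W[(W[...,2]>zlo)&(W[...,2]<zhi)&(np.hypot(W[...,0]-.5467,W[...,1]+.2557)<.1)]
        r=rect(p); d=(r[:2]/1000-cc); g=p[:,:2]-cc; w=np.ones(len(p),bool); A=np.c_[g@u,g@v,np.ones(len(p))]
        for _ in range(6): k=np.linalg.lstsq(A[w],p[w,2],rcond=None)[0]; w=abs(p[:,2]-A@k)<.003
        print(n,len(p),w.sum(),r,"off case s,t mm",np.round([d@u*1000,d@v*1000],1),"plane",k.round(4))
E
python3 -m crank '-0.003 -0.001 -0.001 -0.001 0.0038 -0.0057 -1;-0.003 -0.001 -0.001 -0.001 0.0038 -0.0057 -1;-0.003 -0.001 -0.001 -0.001 0.0038 -0.0057 -1'
python3 - <<'E'
from h import *
got([.5467,-.2557,.10],tool(90,16.5)); cover(.08,.108); got([.5467,-.2557,.10],tool(90,16.5))
E
```

```text
time: 15.5
tcp_pos: [0.5481, -0.2546, 0.0662]
ee_rot: [0.597, 0.802, 0.0, 0.001]
ft_force: [-0.2, 0.2, -0.2]
finger_gap: 0.0595
gripper_force: 40.0
tip now [ 0.548  -0.2546  0.1022]
row [0.0011 0.0009 0.0017] [-0.0009 -0.0022  0.003 ] dist 0.003
side 2728 2413 [ 547.7 -254.3  140.5   91.8   16.7] off case s,t mm [1.6 0.2] plane [0.0021 0.0008 0.0977]
top 1457 1349 [ 548.4 -254.8  139.7   90.3   16.4] off case s,t mm [1.7 1.2] plane [ 0.0014 -0.0034  0.0991]
tip now [ 0.5478 -0.255   0.1021]
row [0.001  0.0008 0.0013] [-0.0004 -0.0018  0.0028] dist 0.003
```

```bash
python3 -m crank '0 0 0.001 -0.0009 -0.0021 0.02 -1;0 0 0.001 -0.0009 -0.0021 0.05 -1;0 0 0.001 -0.0009 -0.0021 0.068 -1;0 0 0.001 -0.0009 -0.0021 0.072 -1;0 0 0.001 -0.0009 -0.0021 0.072 -1'
python3 -m crank '0 0 0 0 0 0 -1;0 0 0 0 0 0 -1'
python3 - <<'E'
from h import *
print(tip()); cover(.036,.05); print(tip())
E
```

```text
time: 16.23
tcp_pos: [0.5468, -0.2566, 0.0122]
ee_rot: [0.598, 0.801, 0.0, 0.001]
ft_force: [0.1, 0.2, -1.0]
finger_gap: 0.0595
gripper_force: 40.0
time: 16.48
tcp_pos: [0.547, -0.2568, 0.0126]
ee_rot: [0.598, 0.801, 0.0, 0.001]
ft_force: [0.0, 0.3, -1.7]
finger_gap: 0.0596
gripper_force: 40.0
[ 0.54689811 -0.25673297  0.04861278]
side 2344 2167 [ 546.7 -257.2  140.8   90.6   15.8] off case s,t mm [-0.2 -2.3] plane [0.0026 0.0006 0.0442]
top 1194 1122 [ 546.7 -254.4  139.9   86.    16.3] off case s,t mm [0.2 2. ] plane [ 0.0015 -0.002   0.0453]
[ 0.54672612 -0.2566484   0.04838661]
```

```bash
python3 -m crank '0 0 0.001 0.0006 0 0.003 -1;0 0 0.001 0.0006 0 0.006 -1;0 0 0.001 0.0006 0 0.009 -1;0 0 0.001 0.0006 0 0.0105 -1;0 0 0.001 0.0006 0 0.0105 -1'
python3 -m crank '0 0 0 0 0 0.001 -1;0 0 0 0 0 0.002 -1;0 0 0 0 0 0.002 -1'
python3 -c "
from h import *
print(tip())"
```

```text
time: 17.2
tcp_pos: [0.5465, -0.2561, 0.004]
ee_rot: [0.599, 0.801, 0.0, 0.001]
ft_force: [-0.6, 0.6, -0.7]
finger_gap: 0.0594
gripper_force: 40.0
time: 17.58
tcp_pos: [0.5465, -0.2561, 0.0026]
ee_rot: [0.599, 0.801, 0.0, 0.001]
ft_force: [-0.1, -0.7, -2.1]
finger_gap: 0.0598
gripper_force: 40.0
[ 0.54642686 -0.2561041   0.0385932 ]
```

```bash
python3 -m crank '0 0 0 0 0 0.001 -1;0 0 0 0 0 0.001 -1'
python3 -m crank '0 0 0 0 0 0.001 -1;0 0 0 0 0 0.001 -1'
python3 -c "
from h import *
print(tip()); cover(.031,.042)"
```

```text
time: 17.82
tcp_pos: [0.5466, -0.2561, 0.002]
ee_rot: [0.599, 0.801, 0.0, 0.001]
ft_force: [0.4, 0.6, -0.1]
finger_gap: 0.0594
gripper_force: 40.0
time: 18.08
tcp_pos: [0.5466, -0.2561, 0.0017]
ee_rot: [0.599, 0.801, 0.0, 0.001]
ft_force: [-1.5, 1.3, 5.4]
finger_gap: 0.0597
gripper_force: 40.0
[ 0.54655554 -0.25604666  0.03773281]
side 2161 2090 [ 546.4 -266.6  150.2  100.7   12.8] off case s,t mm [ -3.2 -11.3] plane [ 0.0002 -0.0047  0.0334]
top 1166 1123 [ 540.3 -242.8  177.2  104.7   15.9] off case s,t mm [-2.7 15. ] plane [ 0.0023 -0.0269  0.035 ]
```

```bash
python3 -m crank '0 0 0 0 0 0 0.7; 0 0 0 0 0 0 0.7; 0 0 0 0 0 0 0.7'
python3 -m crank '0 0 0 0 0 -0.03 0;0 0 0 0 0 -0.08 -1;0 0 0 0 0 -0.12 -1;0 0 0 0 0 -0.12 -1;0 0 0 0 0 -0.12 -1'
cat >> h.py <<'E'
U=np.array([np.cos(np.radians(16.5)),np.sin(np.radians(16.5))]);V=np.array([-U[1],U[0]]);CC=np.array([.5467,-.2557])
def fit(cam):
    W=pts(imaging.camera(cam)); W=W[np.isfinite(W).all(-1)]; q=W[:,:2]-CC; s,t=q@U,q@V
    def pl(m,zl,zh):
        m&=(W[:,2]>zl)&(W[:,2]<zh); A=np.c_[s,t,np.ones(len(s))][m]; z=W[m,2]; w=np.ones(len(z),bool)
        for _ in range(5): k=np.linalg.lstsq(A[w],z[w],rcond=None)[0]; w=abs(z-A@k)<.0025
        return k,w.sum()
    c,nc=pl((abs(s)<.064)&(abs(t)<.038)&~((abs(s)<.036)&(abs(t)<.014)),.022,.040)
    r,nr=pl((((abs(s)>.077)&(abs(s)<.089))|((abs(t)>.052)&(abs(t)<.064)))&(abs(s)<.089)&(abs(t)<.064),.022,.034)
    print(cam,nc,nr,"corner height above rim mm (foot0..3)",[round(1000*float((c-r)@[x,y,1]),2) for x,y in((.058,.035),(.058,-.035),(-.058,.035),(-.058,-.035))],"rim",r.round(4),"top",c.round(4))
E
python3 - <<'E'
from h import *
print(tip()); fit("side"); fit("wrist"); fit("top")
a=imaging.camera("wrist")["image"]; b=imaging.camera("side")["image"]; cv2.imwrite("pics/p1.png",np.hstack([cv2.resize(a,(400,250)),cv2.resize(b[200:400,160:480],(400,250))])[:,:,::-1])
E
```

```text
time: 18.55
tcp_pos: [0.5465, -0.2562, 0.001]
ee_rot: [0.599, 0.801, 0.0, 0.001]
ft_force: [1.1, -0.4, -0.4]
finger_gap: 0.0733
gripper_force: 0.0
time: 19.18
tcp_pos: [0.5459, -0.256, 0.0904]
ee_rot: [0.599, 0.801, 0.0, 0.001]
ft_force: [0.3, 0.1, 0.1]
finger_gap: 0.0318
gripper_force: 0.0
[ 0.54586778 -0.25598235  0.12639993]
side 2052 1807 corner height above rim mm (foot0..3) [5.37, 5.56, 5.64, 5.83] rim [-0.0007  0.0006  0.0278] top [-0.0031 -0.0021  0.0334]
wrist 11463 7988 corner height above rim mm (foot0..3) [5.37, 5.56, 5.7, 5.9] rim [0.     0.0011 0.0282] top [-0.0029 -0.0017  0.0338]
top 1196 872 corner height above rim mm (foot0..3) [5.55, 5.56, 5.72, 5.74] rim [-0.001   0.0002  0.029 ] top [-0.0025  0.      0.0346]
```

View pics/p1.png

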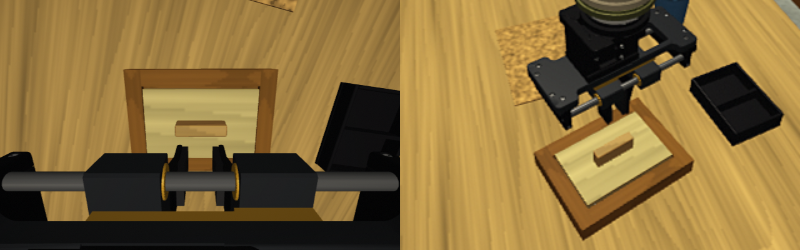

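The wrist view shows the panel inside the opening at (200,125), about 5.6 mm proud all round. Next I press the ends with closed fingers.

Run:
```python
from h import *
p=CC+.051*U; got([*p,.060],tool(90,16.5))
```

```text
tip now [ 0.5459 -0.2559  0.1263]
row [ 0.0004  0.0001 -0.0011] [0.0001 0.069  0.0885] dist 0.084
```

```bash
python3 -m crank '0 0 -0.001 0 0.0685 0.01 -1;0 0 -0.001 0 0.0685 0.05 -1;0 0 -0.001 0 0.0685 0.0885 -1;0 0 -0.001 0 0.0685 0.0885 -1;0 0 -0.001 0 0.0685 0.0885 -1'
python3 - <<'E'
from h import *
p=CC+.051*U; got([*p,.036],tool(90,16.5))
E
```

```text
time: 20.05
tcp_pos: [0.5963, -0.2417, 0.0259]
ee_rot: [0.598, 0.801, 0.0, 0.001]
ft_force: [0.1, -0.8, -0.0]
finger_gap: 0.0001
gripper_force: 0.0
tip now [ 0.5962 -0.2417  0.0619]
row [ 0.0016  0.001  -0.0001] [ 0.001  -0.0008  0.0345] dist 0.026
```

```bash
python3 -m crank '0 0 0 0.001 -0.001 0.015 -1;0 0 0 0.001 -0.001 0.026 -1;0 0 0 0.001 -0.001 0.033 -1;0 0 0 0.001 -0.001 0.035 -1;0 0 0 0.001 -0.001 0.035 -1'
python3 -m crank '0 0 0 0 0 0.001 -1;0 0 0 0 0 0.002 -1;0 0 0 0 0 0.002 -1'
python3 -c "
from h import *
print(tip())"
```

```text
time: 20.68
tcp_pos: [0.5949, -0.2412, -0.0014]
ee_rot: [0.598, 0.801, 0.0, 0.001]
ft_force: [-0.1, 0.6, -0.5]
finger_gap: 0.0003
gripper_force: 0.0
time: 21.05
tcp_pos: [0.595, -0.2412, -0.0028]
ee_rot: [0.598, 0.801, 0.0, 0.001]
ft_force: [0.6, -0.7, 0.9]
finger_gap: 0.0006
gripper_force: 0.4
[ 0.59490873 -0.2411561   0.03323885]
```

```bash
for i in 1; do python3 -m crank '0 0 0 0 0 0.001 -1;0 0 0 0 0 0.001 -1' | grep -E 'tcp_pos|force'; done
python3 -m crank '0 0 0 0 0 0.001 -1;0 0 0 0 0 0.001 -1' | grep -E 'tcp_pos|ft_force'
python3 -m crank '0 0 0 0 0 0.001 -1;0 0 0 0 0 0.001 -1' | grep -E 'tcp_pos|ft_force'
```

```text
tcp_pos: [0.5951, -0.2412, -0.0028]
ft_force: [-3.5, 0.3, 7.7]
gripper_force: 3.7
tcp_pos: [0.5951, -0.2412, -0.0029]
ft_force: [-5.9, 1.9, 13.6]
tcp_pos: [0.5951, -0.2412, -0.0031]
ft_force: [-7.2, 2.3, 17.6]
```

```bash
python3 -m crank '0 0 0 0 0 0.001 -1;0 0 0 0 0 0.002 -1' | grep -E 'tcp_pos|ft_force'
python3 -m crank '0 0 0 0 0 0.001 -1;0 0 0 0 0 0.002 -1;0 0 0 0 0 0.002 -1' | grep -E 'tcp_pos|ft_force'
```

```text
tcp_pos: [0.5952, -0.2412, -0.0043]
ft_force: [-9.7, 3.2, 21.6]
tcp_pos: [0.5954, -0.2411, -0.0057]
ft_force: [-8.8, 2.4, 20.4]
```

```bash
python3 -m crank '0 0 0 0 0 0.001 -1;0 0 0 0 0 0.002 -1;0 0 0 0 0 0.002 -1' | grep -E 'tcp_pos|ft_force'
python3 -m crank '0 0 0 0 0 0.001 -1;0 0 0 0 0 0.001 -1' | grep -E 'tcp_pos|ft_force'
```

```text
tcp_pos: [0.5956, -0.2411, -0.0071]
ft_force: [-8.0, 3.4, 21.9]
tcp_pos: [0.5957, -0.2412, -0.0074]
ft_force: [-8.3, 3.3, 24.6]
```

```bash
python3 -m crank '0 0 0 0 0 -0.03 -1;0 0 0 0 0 -0.06 -1;0 0 0 0 -0.06 -0.062 -1;0 0 0 0 -0.136 -0.062 -1;0 0 0 0 -0.136 -0.062 -1' | grep -E 'tcp_pos|ft_force'
python3 - <<'E'
from h import *
p=CC-.051*U; got([*p,.037],tool(90,16.5)); fit("wrist"); fit("side"); got([*p,.037],tool(90,16.5))
E
```

```text
tcp_pos: [0.4926, -0.2726, 0.0355]
ft_force: [0.1, 0.0, -0.3]
tip now [ 0.4926 -0.2726  0.0715]
row [-0.0012  0.001  -0.0032] [0.0013 0.0077 0.046 ] dist 0.035
wrist 12545 10760 corner height above rim mm (foot0..3) [0.66, 1.55, 5.28, 6.17] rim [0.0002 0.0013 0.0282] top [-0.0396 -0.0115  0.0316]
side 1711 1478 corner height above rim mm (foot0..3) [0.68, 1.48, 5.42, 6.22] rim [0.0002 0.0007 0.0277] top [-0.0406 -0.0108  0.0312]
tip now [ 0.4969 -0.2704  0.0723]
row [ 0.0013  0.0011 -0.0007] [0.0001 0.0011 0.0471] dist 0.035
```

```bash
python3 -m crank '0 0 0 0 0.001 0.02 -1;0 0 0 0 0.001 0.04 -1;0 0 0 0 0.001 0.047 -1;0 0 0 0 0.001 0.05 -1;0 0 0 0 0.001 0.051 -1' | grep -E 'tcp_pos|ft_force'
python3 -m crank '0 0 0 0 0 0.001 -1;0 0 0 0 0 0.001 -1' | grep -E 'tcp_pos|ft_force'
python3 -m crank '0 0 0 0 0 0.001 -1;0 0 0 0 0 0.001 -1' | grep -E 'tcp_pos|ft_force'
```

```text
tcp_pos: [0.498, -0.2698, -0.0023]
ft_force: [-0.1, -0.9, 0.7]
tcp_pos: [0.498, -0.27, -0.0027]
ft_force: [0.7, 0.3, 2.5]
tcp_pos: [0.4981, -0.27, -0.0029]
ft_force: [-2.4, 1.3, 8.2]
```

```bash
python3 -m crank '0 0 0 0 0 0.001 -1;0 0 0 0 0 0.001 -1' | grep -E 'tcp_pos|ft_force'
python3 -m crank '0 0 0 0 0 0.001 -1;0 0 0 0 0 0.001 -1' | grep -E 'tcp_pos|ft_force'
```

```text
tcp_pos: [0.4981, -0.2701, -0.0032]
ft_force: [-4.9, 2.6, 12.5]
tcp_pos: [0.4982, -0.2702, -0.0036]
ft_force: [-6.4, 2.9, 16.5]
```

```bash
python3 -m crank '0 0 0 0 0 0.001 -1;0 0 0 0 0 0.002 -1' | grep -E 'tcp_pos|ft_force'
python3 -m crank '0 0 0 0 0 0.001 -1;0 0 0 0 0 0.002 -1;0 0 0 0 0 0.002 -1' | grep -E 'tcp_pos|ft_force'
python3 -m crank '0 0 0 0 0 0.001 -1;0 0 0 0 0 0.002 -1;0 0 0 0 0 0.002 -1' | grep -E 'tcp_pos|ft_force'
```

```text
tcp_pos: [0.4981, -0.2702, -0.005]
ft_force: [-7.4, 3.9, 19.4]
tcp_pos: [0.4979, -0.2702, -0.0065]
ft_force: [-7.1, 2.3, 19.5]
tcp_pos: [0.4978, -0.2703, -0.008]
ft_force: [-7.9, 2.6, 20.1]
```

```bash
python3 -m crank '0 0 0 0 0 0.001 -1;0 0 0 0 0 0.001 -1' | grep -E 'tcp_pos|ft_force'
python3 -m crank '0 0 0 0 0 0.001 -1;0 0 0 0 0 0.001 -1' | grep -E 'tcp_pos|ft_force'
```

```text
tcp_pos: [0.4978, -0.2703, -0.0083]
ft_force: [-9.9, 3.6, 25.8]
tcp_pos: [0.4978, -0.2703, -0.0084]
ft_force: [-13.9, 5.5, 33.5]
```

```bash
python3 -m crank '0 0 0 0 0 -0.03 -1;0 0 0 0 0 -0.08 -1;0 0 0 0 0.04 -0.1 -1;0 0 0 0 0.068 -0.1 -1;0 0 0 0 0.068 -0.1 -1' | grep -E 'tcp_pos|ft_force'
python3 - <<'E'
from h import *
fit("wrist"); fit("side"); fit("top"); print(tip())
E
```

```text
tcp_pos: [0.5477, -0.2543, 0.0638]
ft_force: [-0.2, -0.0, -0.4]
wrist 11118 8361 corner height above rim mm (foot0..3) [0.42, 0.44, 0.06, 0.07] rim [0.0001 0.0016 0.0282] top [0.0033 0.0014 0.0284]
side 1994 1725 corner height above rim mm (foot0..3) [0.43, 0.43, -0.0, -0.0] rim [-0.0006  0.0001  0.0277] top [0.0031 0.0001 0.0279]
top 1032 879 corner height above rim mm (foot0..3) [0.46, 0.5, 0.29, 0.34] rim [ 0.0002 -0.0016  0.0289] top [ 0.0017 -0.0022  0.0293]
[ 0.54550827 -0.2558105   0.09933458]
```

Run:
```python
from h import *
got([*(CC+.053*U),.062],tool(90,16.5))
```

```text
tip now [ 0.5455 -0.2558  0.0993]
row [ 0.0003  0.0006 -0.0005] [-0.0002  0.0722  0.0498] dist 0.066
```

```bash
python3 -m crank '0 0 0 0 0.0715 0 -1;0 0 0 0 0.0715 0.03 -1;0 0 0 0 0.0715 0.07 -1;0 0 0 0 0.0715 0.088 -1;0 0 0 0 0.0715 0.09 -1' | grep -E 'tcp_pos|ft_force'
python3 -m crank '0 0 0 0 0 0.002 -1;0 0 0 0 0 0.003 -1;0 0 0 0 0 0.003 -1' | grep -E 'tcp_pos|ft_force'
python3 -c "
from h import *
print(tip(),(tip()[:2]-CC)@U,(tip()[:2]-CC)@V)"
```

```text
tcp_pos: [0.5971, -0.2405, -0.0043]
ft_force: [-0.0, -0.4, 0.1]
tcp_pos: [0.5984, -0.2404, -0.0053]
ft_force: [0.7, 0.5, -0.4]
[ 0.59833391 -0.24031834  0.03070659] 0.053876238459084985 8.341873545454345e-05
```

```bash
python3 -m crank '0 0 0 0 0 0.002 -1;0 0 0 0 0 0.0035 -1;0 0 0 0 0 0.0035 -1' | grep -E 'tcp_pos|ft_force'
python3 -m crank '0 0 0 0 0 0.001 -1;0 0 0 0 0 0.0015 -1;0 0 0 0 0 0.0015 -1' | grep -E 'tcp_pos|ft_force'
```

```text
tcp_pos: [0.5983, -0.2402, -0.0079]
ft_force: [-2.4, 0.8, 6.7]
tcp_pos: [0.5983, -0.2402, -0.008]
ft_force: [-6.9, 1.7, 15.7]
```

```bash
python3 -m crank '0 0 0 0 0 0.001 -1;0 0 0 0 0 0.001 -1' | grep -E 'tcp_pos|ft_force'
python3 -m crank '0 0 0 0 0 0.001 -1;0 0 0 0 0 0.001 -1' | grep -E 'tcp_pos|ft_force'
```

```text
tcp_pos: [0.5983, -0.2403, -0.0083]
ft_force: [-8.4, 2.1, 19.2]
tcp_pos: [0.5983, -0.2403, -0.0084]
ft_force: [-11.4, 3.8, 25.1]
```

```bash
python3 -m crank '0 0 0 0 0 0.001 -1;0 0 0 0 0 0.001 -1' | grep -E 'tcp_pos|ft_force'
python3 -m crank '0 0 0 0 0 -0.03 -1;0 0 0 0 0 -0.08 -1;0 0 0 0 -0.04 -0.1 -1;0 0 0 0 -0.068 -0.1 -1;0 0 0 0 -0.068 -0.1 -1' | grep -E 'tcp_pos|ft_force'
python3 - <<'E'
from h import *
fit("wrist"); fit("side"); fit("top"); print(tip())
E
```

```text
tcp_pos: [0.5984, -0.2403, -0.0084]
ft_force: [-13.7, 4.4, 31.6]
tcp_pos: [0.5479, -0.2558, 0.0632]
ft_force: [0.6, 0.4, 0.5]
wrist 11493 8481 corner height above rim mm (foot0..3) [0.06, 0.05, 0.05, 0.03] rim [0.0001 0.0014 0.0282] top [0.0003 0.0017 0.0282]
side 1995 1721 corner height above rim mm (foot0..3) [0.08, -0.03, 0.11, 0.01] rim [0.0002 0.0004 0.0277] top [-0.0001  0.0019  0.0278]
top 1047 897 corner height above rim mm (foot0..3) [-0.11, -0.02, 0.01, 0.09] rim [-0.     -0.0011  0.029 ] top [-0.001  -0.0023  0.029 ]
[ 0.54972178 -0.25400603  0.09894357]
```

Flush within 0.1 mm at all four corners, and the gripper is clear of the cover. I'll raise it a little more, then hand in.

```bash
python3 -m crank '0 0 0 0 0 -0.08 -1;0 0 0 0 0 -0.1 -1;0 0 0 0 0 -0.1 -1' | grep -E 'time|tcp_pos|ft_force'
python3 -c "
from station import ctrl
print(ctrl.hand_in())"
```

```text
time: 31.32
tcp_pos: [0.5502, -0.2542, 0.1388]
ft_force: [0.1, -0.2, -0.4]
the job is handed in; nothing more can be done
None
```

The cover was laid flat on the mat, let go, moved by its handle into the case and pressed flush (about 0.1 mm at all four corners, highest press reading about 34 N); the job was handed in at 31 s with the gripper clear, and the result was not reported back.

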